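# Work the wedge out from under the drawing board

### The arm

A 6-joint arm with a two-finger parallel gripper is mounted at the origin on a cart in front of the work surface, level with it; the furniture and walls round the work are solid. World frame = base frame: x ahead of the robot, y to its left, z up, the work surface at z = 0. Lengths are in mm, angles in rad, forces in N, time in s.
With the tool pointing down it reaches from about 350 to 875 mm from the base axis. Payload 4.2 kg.
Tool frame: the origin (TCP) lies midway between the tips of the shut fingers; the grasp point (between the pads) lies 19 mm behind it; z points along the fingers, y is the line along which they close (so a half turn about z gives the same grasp; the last joint's range is limited). The gripper opens to 85 mm and grips with 20 to 120 N. Pads are 22 mm wide; open, the fingers measure 114 mm over their backs; the gripper's body (76 mm by 85 mm) begins 54 mm behind the grasp point. The pads swing forward as they close: fully open they stand 13 mm farther back than shut.
Start: joints at [-0.87, 0.385, 0.008, 0, -1.194, -0.259], TCP at [267.241, -564.961, 231.312] pointing down, gripper open.
Joint ranges: [-3.14, 3.14], [-1.21, 2.06], [-1.07, 1.41], [-3.16, 2.05], [-2.99, -0.16], [-3.1, 3.1]. Speed limits (rad/s): [2.79, 2.79, 3.14, 3.14, 3.14, 3.14].

### API

Orientations are given as a unit quaternion [x, y, z, w].
In Python, from bench import arm gives the robot as it stands.
- The arm moves only by the tool send_rows, never from a script. Its argument "targets" is a list of rows, each an object of numbers: "gripper": the gripper command: -1 is fully open, 1 is shut, values between are in proportion; "x", "y", "z": the shift along the tool's x, y, z in cm; "ax", "ay", "az": the turn, a rotation vector about the tool's x, y, z in degrees. A call has 1 to 5 rows; each row shifts and turns the commanded pose from where the row before left it, along the tool's axes as they then stand; what a row does not reach is not made up. A row lasts 1/12 s, in which the tool goes at most 41.7 mm and 7.16 degrees, less where a joint would pass 70% of its speed; a pose out of reach is approached as far as the arm can. A call is refused whole if a number of a shift passes 4.17 or a number of a turn 7.16, either way. A call with a gripper value outside its range is refused whole. The fingers move at their own pace and stop on an object; the grip force is fixed at half the most. Time passes only in rows, so rows that do not move let the fingers close. It gives the time, the measured TCP pose, the force, the opening and the grip force at its end, in the units of the state.
- arm.read_state(): the state, without advancing time (a new reading comes with each control period).
- arm.get_image(name): name is "side" or "top"; returns (picture, depth): 420x560x3 uint8, red, green, blue; 420x560 float32, mm along the optical axis (not along the pixel's ray), 0 where there is no reading.
- arm.camera_model(name): a dict with "fx", "fy", "cx", "cy" (pixels), "distortion" ([k1, k2, p1, p2, k3] as OpenCV has them; the pictures are not rectified), "cam_to_world" (4x4, takes a point from camera to world coordinates). Camera axes: x right, y down, z forward; pixel columns grow to the right and rows downward; lengths in mm; the calibration is good to about 2 mm. A picture is of the moment at which its call begins. camera_model takes no time and is no camera call.
- arm.job_done(): hands the job in; it is judged then, once.
Trained networks look in the newest picture that a camera, given by its name, has taken for a name from the list of things; names that differ only in an ending like _2 or _b are one class to them, and where a whole thing is asked for, a point or a joint stands for the part that bears it (a point fixed in the world has none). Each returns a list of dicts, best first, with "score" (0 to 1); they miss things now and then, are a little off and sometimes report something else, mostly with a low value. They report only what shows in the picture. A call takes as long as a camera call. They do not tell look-alikes from the thing itself.
- arm.boxes_of(camera, thing): "rect" ([left, top, width, height] in pixels, round what is visible of it).
The state is a dict: "clock": time; "joints": joint angles; "joint_vel": joint speeds; "joint_efforts": joint torques, N m; "position": TCP position; "ee_rot": TCP orientation; "contact_force": force on the tool from outside, world axes, zero at the start; "wrist_torque": the same for the moment, N m; "gripper_width": finger opening in mm; "grasp_force": force on a finger pad.
Only numpy, scipy, OpenCV 4.12 (cv2) and the standard library are available. Lean on these libraries where they do the work, as an engineer would, in place of code of your own. Each camera call takes 0.05 s, during which the arm holds its last target. There are 200 camera calls.

### The job

The heavy hinged drawing board is propped up by a wooden wedge under its front edge. Work that wedge straight back out in small tugs of one to two centimetres, letting the board come to rest on it after each tug, so that the board sinks gently until it is fully shut (never lifting or dropping it). Pull the wedge clear of the board by at least a finger's breadth and leave it lying flat on the desk in front of it; leave the spare wedge alone.

Things in the scene. Friction and masses are not known exactly. Their poses are not given: they have to be found in the camera images.
- wedge_grip (a point): Wooden wedge propping the board, 150 x 28 mm, flat on the desk: a grip block 45 mm long, 34 high outside, then a ramp 105 mm long down to the 5 mm tip under the board. Point: block's centre, 17 mm up, 127 mm from the tip, 36 to 45 mm in front of the board's front edge at the start. x along the wedge to the tip, z up: grip across y, pull along -x (up to 20 N). 0.09 kg.
- board_front (a point): Middle of the board's lower front edge. x to the hinge at the back, y along the edge, z up from the board. Board: wood, 300 mm wide, 225 deep, 16 thick, 1.6 kg. The point is about 29 mm above the desk at the start, 12 mm when shut (on a low frame open at the front). It sinks by its weight, shut after about 62 mm of pull, the tip still under it. Wedge within 95 mm of this middle.
- spare_centre (a point): Spare wedge just like the first, lying free on the desk in front of the board, left or right of the first; leave it alone. Point: midway along its length and width, 17 mm up; x along it to its tip, z up.
Things that resemble listed ones, but are neither listed nor needed, are in the scene too. What is shaped like the part that bears wedge_grip but blue or red is not meant.

How it is judged (in metres and radians):
On the way, in this order (a step that is already met when the one before it is completed fails the run):
1. after a first small tug (wedge 5 to 24 mm from where it was) wedge and board are at rest, the board still propped (distance of wedge_grip from where it was at the start of the episode between 0.005 and 0.024 m and linear speed of each of wedge, board below 0.012 m/s and height (world z) of board_front above 0.0145 m), for 0.1 s.
2. after further small tugs (wedge 24 to 46 mm from where it was) wedge and board are at rest again, the board still propped (distance of wedge_grip from where it was at the start of the episode between 0.024 and 0.046 m and linear speed of each of wedge, board below 0.012 m/s and height (world z) of board_front above 0.0135 m), for 0.1 s.
At the end, for the whole second after the job is handed in: The board is shut (front edge under 14.7 mm above the desk); the wedge lies at rest on its flat underside on the desk (tilt under 10 degrees), the centre of its grip block 132 to 350 mm in front of the board's front edge (tip clear) and within 250 mm to either side of its middle (height (world z) of board_front below 0.0147 m and x of wedge_grip in the frame of board_front between -0.35 and -0.132 m and y of wedge_grip in the frame of board_front between -0.25 and 0.25 m and height (world z) of wedge_grip below 0.025 m and angle between wedge_grip's own z axis and vertical below 0.17 rad and linear speed of wedge below 0.02 m/s); the robot touches nothing.
It fails at once if the board drops (moves faster than 0.14 m/s) (linear speed of board above 0.14 m/s).
It fails at once if the board is lifted (front edge more than 41 mm above the desk) (height (world z) of board_front above 0.041 m).
It fails at once if the spare wedge is moved by more than 20 mm (distance of spare_centre from where it was at the start of the episode above 0.02 m).
It also fails if it takes over 43 s, if anything falls off the work surface, if the arm or the gripper's body presses on something with over 40 N, if the wrist force passes 120 N, or if a joint passes its speed limit or range.

## Working session

There is one attempt and no reset: what is moved stays moved. The work goes in short steps, Python scripts to look and compute and a tool call to move; the robot and the scene stay as the last step left them, time stands still between calls to the robot, and variables do not carry over. Pictures are saved under pics/ and viewed, at most 10 in all, crops included, and the job is handed in when it is done.

Besides the shell and the picture viewer there is one more tool, called after "Call:" by a JSON object that holds its "method" and its "body". send_rows: Moves the arm, as the interface text tells. Its arguments: {"type":"object","properties":{"targets":{"type":"array"}},"required":["targets"]}

```bash
mkdir -p pics; cat > h.py <<'E'
from bench import arm
import numpy as np, cv2
def shot(c,name=None):
    p,d=arm.get_image(c)
    if name: cv2.imwrite('pics/'+name,p[:,:,::-1])
    return p,d
def world(c,uv,d=None,z=None):
    m=arm.camera_model(c);K=np.array([[m['fx'],0,m['cx']],[0,m['fy'],m['cy']],[0,0,1.]])
    uv=np.array(uv,float).reshape(-1,1,2)
    r=cv2.undistortPoints(uv,K,np.array(m['distortion'])).reshape(-1,2)
    T=np.array(m['cam_to_world']);r=np.c_[r,np.ones(len(r))]
    if z is None: P=r*np.array(d).reshape(-1,1); return P@T[:3,:3].T+T[:3,3]
    w=r@T[:3,:3].T; s=(z-T[2,3])/w[:,2]; return T[:3,3]+w*s[:,None]
E
python3 - <<'E'
from h import *
for c in('top','side'):
    shot(c,c+'0.png'); print(np.round(arm.camera_model(c)['cam_to_world'],2).tolist())
    for t in('wedge_grip','board_front','spare_centre'):
        for b in arm.boxes_of(c,t): print(c,t,b)
print(arm.read_state())
E
```

```text
[[-0.08, -0.97, 0.21, 340.29], [-1.0, 0.08, -0.02, 61.27], [0.0, -0.21, -0.98, 968.44], [0.0, 0.0, 0.0, 1.0]]
top wedge_grip {'rect': [392.5, 169.7, 18.6, 34.9], 'score': 0.94}
top wedge_grip {'rect': [150.9, 238.7, 71.0, 55.3], 'score': 0.59}
top wedge_grip {'rect': [249.1, 264.5, 73.6, 24.9], 'score': 0.57}
top wedge_grip {'rect': [453.2, 198.2, 22.8, 71.0], 'score': 0.23}
top board_front {'rect': [295.2, 54.7, 151.7, 117.5], 'score': 0.84}
top spare_centre {'rect': [453.6, 196.2, 21.4, 72.2], 'score': 0.8}
[[-0.83, -0.2, 0.52, 114.38], [-0.55, 0.3, -0.78, 716.45], [-0.0, -0.93, -0.36, 354.3], [0.0, 0.0, 0.0, 1.0]]
side wedge_grip {'rect': [304.0, 232.9, 45.3, 32.2], 'score': 0.92}
side wedge_grip {'rect': [206.8, 271.0, 91.1, 30.0], 'score': 0.75}
side wedge_grip {'rect': [280.8, 182.6, 43.3, 18.6], 'score': 0.69}
side board_front {'rect': [181.2, 164.8, 140.5, 38.3], 'score': 0.55}
side spare_centre {'rect': [339.0, 181.3, 54.4, 21.5], 'score': 0.92}
side spare_centre {'rect': [182.3, 164.9, 134.8, 40.7], 'score': 0.7}
{'clock': 0.4, 'joints': array([-8.70406926e-01,  3.84805933e-01,  7.75097350e-03, -9.92356649e-05,
       -1.19400965e+00, -2.58644900e-01]), 'joint_vel': array([ 0.00164803, -0.00052319,  0.00139395,  0.00130613,  0.00063732,
       -0.00149853]), 'joint_efforts': array([ 2.82165420e-04, -3.91586566e+01,  1.88328069e+01,  4.18456391e+00,
       -1.50687771e-03,  2.70579655e-06]), 'position': array([ 267.21422026, -564.89286451,  231.1748916 ]), 'ee_rot': array([-2.19062946e-01,  9.75710718e-01,  1.40296564e-04, -2.09544484e-05]), 'contact_force': array([-0.31205616, -0.45469048,  0.50725058]), 'wrist_torque': array([0.02897325, 0.04742371, 0.01205502]), 'grasp_force': 0.0, 'gripper_width': 85.06695681695646}
```

View pics/top0.png

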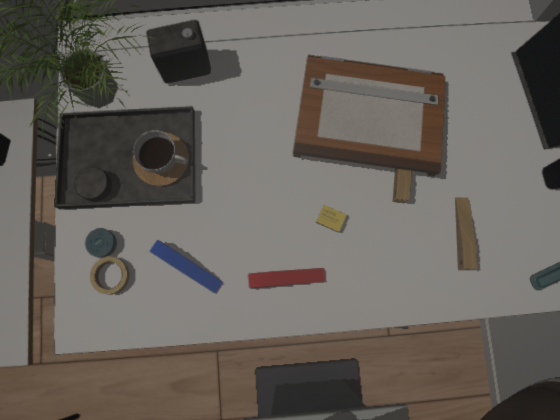

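View pics/side0.png

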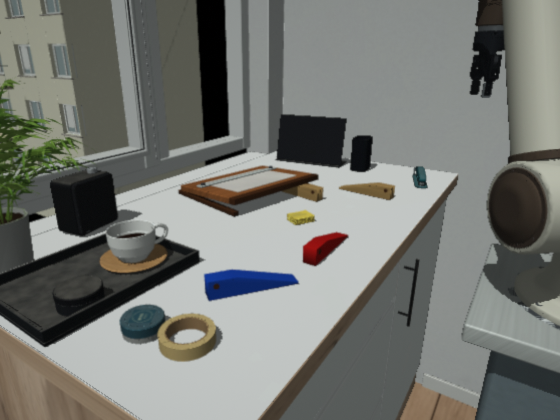

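Candidates in the top picture: wooden wedge at (402,186), half hidden under the board's front edge; wooden wedge at (465,233), free on the desk (the spare); blue at (186,266) and red at (287,278) are look-alikes. The one at (402,186) is meant because it is wooden and under the board. Next I confirm it in a crop and measure.

```bash
python3 - <<'E'
from h import *
p,d=shot('top')
x0,y0,s=290,120,5
c=cv2.resize(p[y0:y0+80+40,x0:x0+160],None,fx=s,fy=s,interpolation=cv2.INTER_CUBIC)
c=np.clip(c.astype(float)*1.6,0,255).astype(np.uint8)
cv2.imwrite('pics/crop1.png',c[:,:,::-1])
m=arm.camera_model('top');print(m['fx'],m['distortion'])
pts=[(403,185),(403,198),(402,178),(404,176),(403,190),(295,156),(438,171),(370,164),(420,200),(465,233)]
dd=[d[v,u] for u,v in pts]
for q,w in zip(pts,world('top',pts,dd)): print(q,np.round(w,1))
# height map near wedge
v,u=np.mgrid[160:215,380:430]
W=world('top',np.c_[u.ravel(),v.ravel()],d[160:215,380:430].ravel()).reshape(55,50,3)
print(np.round(W[::2,::2,2]).astype(int))
E
```

```text
483.8955411153425 [-0.06378435  0.          0.          0.          0.        ]
(403, 185) [ 576.2 -195.7   35.1]
(403, 198) [ 549.8 -192.4   34. ]
(402, 178) [340.3  61.3 968.4]
(404, 176) [ 595.9 -201.5   30.8]
(403, 190) [ 565.3 -193.6   37.6]
(295, 156) [663.4  13.8   8.2]
(438, 171) [ 596.5 -267.    46.4]
(370, 164) [ 625.8 -135.    33.2]
(420, 200) [ 550.7 -236.9   -1.4]
(465, 233) [ 470.3 -309.8   25.4]
[[ 45  45  45  48  44  45  44  46  44  43  43  46  45  43  45  45  46  42
   43  42  44  41  43  41  43]
 [ 44  42  45  46  42  45  44  46  44  45  44  44  43  45  46  44  43  47
   43  45  44  45  44  45  43]
 [ 38  45  41  43  46  45  44  44  46  48  46  45  44  45  45  44  45  47
   44  42  40  44  45  46  46]
 [  1  31  31  33  37  36  39  39  42  39  42  43  44  47  41  45  44  46
   43  44  42  46  43  43  43]
 [ -4  -2   1  -1  -1  -3  -1   1  14  35  36  35  37  41  40  38  43  44
   45  43  41  45  43  45  45]
 [  0   1  -1  -2  -3  -4   0   1  17  31 968  31  29  31  30  30  35  34
   33  31  36  40  37  42  40]
 [ -2   2  -1  -1  -4  -2  -2  -1  17  31  31  31  32  2
[... 1554 characters left out ...]
-2   3   2   4   5  -2  -2  -2  -1 968
   -4   0   0   1  -1  -1  -1]
 [ -2  -3  -4  -2  -4   0  -1   1   3   3   2  -2   0  -2  -2   1  -3  -3
    0  -2  -1   1   0   0  -4]
 [ -3  -3   4  -1 968   1   0   0  -1   0  -1  -3  -1  -3  -5  -3  -1   1
    0  -3   1   0  -1  -1  -3]
 [ -3   3  -1  -2  -3   3   1  -2  -1   1   0  -3  -1  -1   0   0  -1  -2
   -2  -3  -2   0   0   1  -4]
 [  0   1   1  -2  -1  -1   0  -1  -5  -1  -1   3  -1   1  -1  -1  -4   0
    0   0   3  -1   1   1  -3]
 [  1   0   2   0  -3  -1  -1  -4  -3   0   2  -1  -2   1  -1  -2   0  -1
   -3  -3  -3   2  -5  -1   3]
 [ -2   1  -2  -1   2   2   0  -1   0  -3   1   1   2  -1  -1  -1  -2  -4
    1  -3  -3  -2  -1  -2  -3]]
```

View pics/crop1.png

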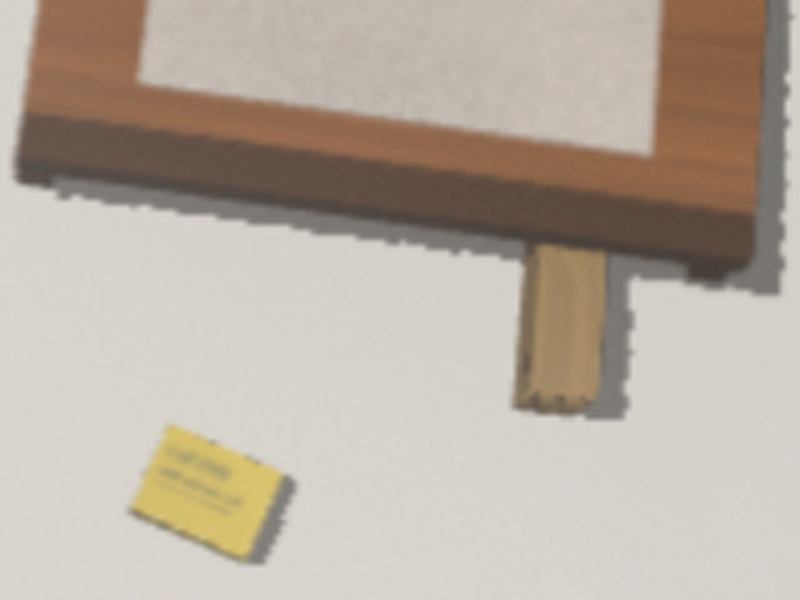

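The crop confirms it: wooden grip block, top face about (397,170)–(410,200) in the full picture, going under the board edge.

```bash
python3 - <<'E'
from h import *
f=lambda L:[((x-2)/5+290,(y-2)/5+120) for x,y in L]
w=world('top',f([(535,250),(527,395),(605,252),(598,402)]),z=34.);print(np.round(w,1))
b=world('top',f([(18,183),(750,265)]),z=29.);print(np.round(b,1))
e=b[1]-b[0];n=np.array([-e[1],e[0]]);n/=np.linalg.norm(n);print('inward yaw',np.degrees(np.arctan2(*n[::-1])),'len',np.linalg.norm(e))
for i,j in((1,0),(3,2)):
    a=w[j]-w[i];print(np.degrees(np.arctan2(a[1],a[0])))
end=(w[1]+w[3])/2; print('rear end',end)
# precise: points with z 30..40 in depth mean over region
p,d=shot('top');v,u=np.mgrid[165:206,385:420]
W=world('top',np.c_[u.ravel(),v.ravel()],d[165:206,385:420].ravel())
k=(abs(W[:,2]-34)<5)&(W[:,0]<585);Q=W[k][:,:2]
r=cv2.minAreaRect(Q.astype(np.float32));print(r,len(Q))
S=[(454,198),(474,268),(459,198)];print(world('top',S,z=20))
E
```

```text
[[ 609.6 -187.3   34. ]
 [ 549.9 -176.2   34. ]
 [ 606.5 -215.7   34. ]
 [ 544.7 -204.3   34. ]]
[[ 656.3   18.5   29. ]
 [ 597.7 -276.    29. ]]
inward yaw -11.247031980510044 len 300.2314459180251
-10.596345006232571
-10.490465300103613
rear end [ 547.32467989 -190.23575788   34.        ]
((567.5093383789062, -194.96493530273438), (29.55598258972168, 38.324981689453125), 78.22716522216797) 259
[[ 544.49186473 -300.74659501   20.        ]
 [ 399.91873641 -319.09468097   20.        ]
 [ 543.65705489 -311.07728297   20.        ]]
```

Call:
{"method": "send_rows", "body": {"targets": [{"az":7.16,"gripper":-1},{"az":7.16,"gripper":-1},{"az":7.16,"gripper":-1},{"az":7.16,"gripper":-1},{"az":7.16,"gripper":-1}]}}

```text
$.targets[0]: bad value
```

Call:
{"method": "send_rows", "body": {"targets": [{"x":-1.85,"y":3.4,"gripper":-1},{"x":-1.85,"y":3.4,"gripper":-1},{"x":-1.85,"y":3.4,"gripper":-1},{"x":-1.85,"y":3.4,"gripper":-1},{"x":-1.85,"y":3.4,"gripper":-1}]}}

```text
$.targets[0]: bad value
```

Call:
{"method": "send_rows", "body": {"targets": [{"x":-1.85,"y":3.4,"gripper":-1},{"x":-1.85,"y":3.4,"gripper":-1},{"x":-1.85,"y":3.4,"gripper":-1},{"x":-1.85,"y":3.4,"gripper":-1},{"gripper":-1}]}}

```text
$.targets[0]: bad value
```

Call:
{"method": "send_rows", "body": {"targets": [{"x":0,"y":0,"z":0,"ax":0,"ay":0,"az":7.16,"gripper":-1},{"x":0,"y":0,"z":0,"ax":0,"ay":0,"az":7.16,"gripper":-1},{"x":0,"y":0,"z":0,"ax":0,"ay":0,"az":7.16,"gripper":-1},{"x":0,"y":0,"z":0,"ax":0,"ay":0,"az":7.16,"gripper":-1},{"x":0,"y":0,"z":0,"ax":0,"ay":0,"az":7.16,"gripper":-1}]}}

```text
clock: 0.92
position: [267.2, -564.9, 231.4]
ee_rot: [0.094, 0.996, -0.0, 0.0]
contact_force: [1.2, -0.1, -1.0]
gripper_width: 85.1
grasp_force: 0.0
```

Call:
{"method": "send_rows", "body": {"targets": [{"x":-1.85,"y":3.4,"z":0,"ax":0,"ay":0,"az":0,"gripper":-1},{"x":-1.85,"y":3.4,"z":0,"ax":0,"ay":0,"az":0,"gripper":-1},{"x":-1.85,"y":3.4,"z":0,"ax":0,"ay":0,"az":0,"gripper":-1},{"x":-1.85,"y":3.4,"z":0,"ax":0,"ay":0,"az":0,"gripper":-1},{"x":-1.85,"y":3.4,"z":0,"ax":0,"ay":0,"az":0,"gripper":-1}]}}

```text
clock: 1.33
position: [389.9, -413.2, 231.5]
ee_rot: [0.092, 0.996, -0.0, 0.0]
contact_force: [0.5, -0.2, -0.2]
gripper_width: 85.6
grasp_force: 0.0
```

Call:
{"method": "send_rows", "body": {"targets": [{"x":-1.85,"y":3.4,"z":0,"ax":0,"ay":0,"az":0,"gripper":-1},{"x":-1.85,"y":3.4,"z":0,"ax":0,"ay":0,"az":0,"gripper":-1},{"x":-1.85,"y":3.4,"z":0,"ax":0,"ay":0,"az":0,"gripper":-1},{"x":-1.85,"y":3.4,"z":0,"ax":0,"ay":0,"az":0,"gripper":-1},{"x":-1.85,"y":3.4,"z":0,"ax":0,"ay":0,"az":0,"gripper":-1}]}}

```text
clock: 1.75
position: [512.0, -262.6, 231.7]
ee_rot: [0.091, 0.996, -0.0, 0.0]
contact_force: [0.2, -0.3, -0.3]
gripper_width: 85.6
grasp_force: 0.0
```

Call:
{"method": "send_rows", "body": {"targets": [{"x":-1.85,"y":3.4,"z":0,"ax":0,"ay":0,"az":0,"gripper":-1},{"x":-1.85,"y":3.4,"z":0,"ax":0,"ay":0,"az":0,"gripper":-1},{"x":0,"y":0,"z":3.5,"ax":0,"ay":0,"az":0,"gripper":-1},{"x":0,"y":0,"z":3.5,"ax":0,"ay":0,"az":0,"gripper":-1},{"x":0,"y":0,"z":3.0,"ax":0,"ay":0,"az":0,"gripper":-1}]}}

```text
clock: 2.17
position: [560.0, -202.9, 129.8]
ee_rot: [0.091, 0.996, 0.0, 0.0]
contact_force: [0.4, 0.3, -1.6]
gripper_width: 85.6
grasp_force: 0.0
```

```bash
python3 - <<'E'
from h import *
shot('side','side1.png')
p,d=shot('top')
c=cv2.resize(p[100:250,300:500],None,fx=4,fy=4);cv2.imwrite('pics/top1.png',np.clip(c*1.5,0,255).astype(np.uint8)[:,:,::-1])
s=arm.read_state();print(s['position'],s['ee_rot'],s['joints'],s['clock'])
t=np.array([569.4,-194.4])-s['position'][:2]
print('tool dx,dy mm',t@[-.982,.187],t@[.187,.982])
E
```

```text
[ 556.11372422 -203.1061816   125.95213325] [ 9.16387669e-02  9.95774405e-01  6.68517636e-04 -5.93490257e-03] [-0.07765606  0.42829833 -0.20788963 -0.00185418 -0.94645901 -1.67558578] 2.2667
tool dx,dy mm -11.419066855473547 11.03400390099853
```

View pics/top1.png

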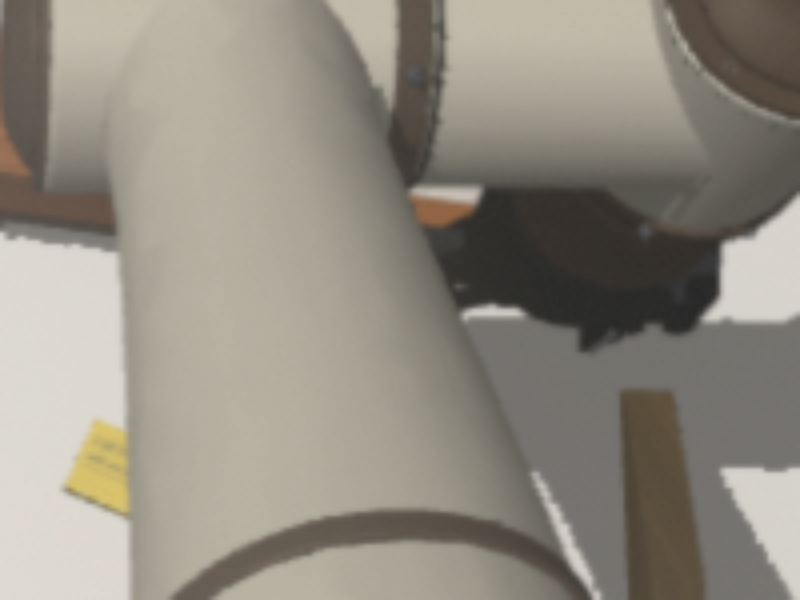

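View pics/side1.png

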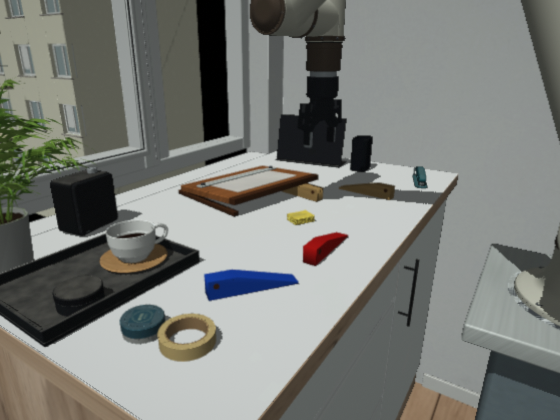

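The top view is covered by the arm (gripper at about (445,165) in the full picture). The side view shows the fingers above the wedge block at (310,192). I'll correct the offset and let it settle.

Call:
{"method": "send_rows", "body": {"targets": [{"x":-0.9,"y":1.1,"z":2,"ax":0,"ay":0,"az":0,"gripper":-1},{"x":0,"y":0,"z":2,"ax":0,"ay":0,"az":0,"gripper":-1},{"x":0,"y":0,"z":1.5,"ax":0,"ay":0,"az":0,"gripper":-1},{"x":0,"y":0,"z":0,"ax":0,"ay":0,"az":0,"gripper":-1},{"x":0,"y":0,"z":0,"ax":0,"ay":0,"az":0,"gripper":-1}]}}

```text
clock: 2.68
position: [571.5, -195.5, 77.7]
ee_rot: [0.091, 0.996, -0.0, 0.001]
contact_force: [0.5, 1.2, 0.7]
gripper_width: 85.5
grasp_force: 0.0
```

```bash
python3 - <<'E'
from h import *
p,d=shot('side')
c=cv2.resize(p[110:230,240:400],None,fx=5,fy=5,interpolation=cv2.INTER_CUBIC);cv2.imwrite('pics/side2.png',c[:,:,::-1])
s=arm.read_state();print(s['position'],s['ee_rot'],s['clock'])
t=np.array([569.4,-194.4])-s['position'][:2]
print('tool dx,dy mm',t@[-.982,.187],t@[.187,.982])
E
```

```text
[ 572.03674797 -195.53775435   78.42870959] [ 9.11954985e-02  9.95831661e-01 -3.66287433e-04  1.59678797e-03] 2.7333
tool dx,dy mm 2.80204656883621 0.6242029053742513
```

View pics/side2.png

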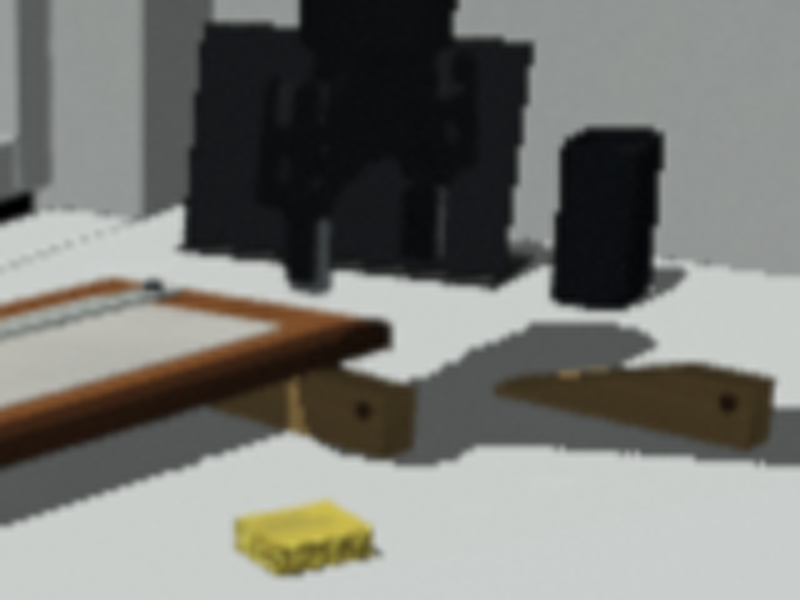

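Fingers stand either side of the block's line, with the wedge block at crop (360,410). I go down.

Call:
{"method": "send_rows", "body": {"targets": [{"x":0.5,"y":0.05,"z":2,"ax":0,"ay":0,"az":0,"gripper":-1},{"x":0,"y":0,"z":2,"ax":0,"ay":0,"az":0,"gripper":-1},{"x":0,"y":0,"z":1.5,"ax":0,"ay":0,"az":0,"gripper":-1},{"x":0,"y":0,"z":0.8,"ax":0,"ay":0,"az":0,"gripper":-1},{"x":0,"y":0,"z":0,"ax":0,"ay":0,"az":0,"gripper":-1}]}}

```text
clock: 3.15
position: [565.8, -193.8, 13.3]
ee_rot: [0.091, 0.996, -0.0, -0.0]
contact_force: [-0.0, 0.9, -1.1]
gripper_width: 85.6
grasp_force: 0.0
```

Call:
{"method": "send_rows", "body": {"targets": [{"x":0,"y":0,"z":0.6,"ax":0,"ay":0,"az":0,"gripper":-1},{"x":0,"y":0,"z":0.4,"ax":0,"ay":0,"az":0,"gripper":-1},{"x":0,"y":0,"z":0,"ax":0,"ay":0,"az":0,"gripper":-1},{"x":0,"y":0,"z":0,"ax":0,"ay":0,"az":0,"gripper":-1}]}}

```text
clock: 3.48
position: [566.2, -193.7, 3.8]
ee_rot: [0.091, 0.996, -0.0, 0.0]
contact_force: [-0.2, 0.0, 0.2]
gripper_width: 85.4
grasp_force: 0.0
```

Call:
{"method": "send_rows", "body": {"targets": [{"x":0,"y":0,"z":0,"ax":0,"ay":0,"az":0,"gripper":0.1},{"x":0,"y":0,"z":0,"ax":0,"ay":0,"az":0,"gripper":0.2},{"x":0,"y":0,"z":0,"ax":0,"ay":0,"az":0,"gripper":0.2},{"x":0,"y":0,"z":0,"ax":0,"ay":0,"az":0,"gripper":0.2},{"x":0,"y":0,"z":0,"ax":0,"ay":0,"az":0,"gripper":0.25}]}}

```text
clock: 3.9
position: [565.8, -194.1, 3.6]
ee_rot: [0.091, 0.996, -0.0, -0.0]
contact_force: [-0.5, -3.4, 0.9]
gripper_width: 32.3
grasp_force: 1.4
```

Call:
{"method": "send_rows", "body": {"targets": [{"x":0,"y":0,"z":0,"ax":0,"ay":0,"az":0,"gripper":0.3},{"x":0,"y":0,"z":0,"ax":0,"ay":0,"az":0,"gripper":0.4},{"x":0,"y":0,"z":0,"ax":0,"ay":0,"az":0,"gripper":1},{"x":0,"y":0,"z":0,"ax":0,"ay":0,"az":0,"gripper":1},{"x":0,"y":0,"z":0,"ax":0,"ay":0,"az":0,"gripper":1}]}}

```text
clock: 4.32
position: [565.4, -194.8, 4.0]
ee_rot: [0.092, 0.996, -0.001, -0.0]
contact_force: [-2.7, -4.1, 3.6]
gripper_width: 27.2
grasp_force: 58.1
```

Call:
{"method": "send_rows", "body": {"targets": [{"x":0.3,"y":0,"z":0,"ax":0,"ay":0,"az":0,"gripper":1},{"x":0.3,"y":0,"z":0,"ax":0,"ay":0,"az":0,"gripper":1},{"x":0.3,"y":0,"z":0,"ax":0,"ay":0,"az":0,"gripper":1},{"x":0.3,"y":0,"z":0,"ax":0,"ay":0,"az":0,"gripper":1},{"x":0.2,"y":0,"z":0,"ax":0,"ay":0,"az":0,"gripper":1}]}}

```text
clock: 4.73
position: [555.4, -191.3, 4.1]
ee_rot: [0.091, 0.996, -0.0, 0.004]
contact_force: [5.7, -1.8, -2.3]
gripper_width: 27.3
grasp_force: 58.3
```

Call:
{"method": "send_rows", "body": {"targets": [{"x":0,"y":0,"z":0,"ax":0,"ay":0,"az":0,"gripper":1},{"x":0,"y":0,"z":0,"ax":0,"ay":0,"az":0,"gripper":1},{"x":0,"y":0,"z":0,"ax":0,"ay":0,"az":0,"gripper":1},{"x":0,"y":0,"z":0,"ax":0,"ay":0,"az":0,"gripper":1},{"x":0,"y":0,"z":0,"ax":0,"ay":0,"az":0,"gripper":1}]}}

```text
clock: 5.15
position: [554.8, -191.2, 4.1]
ee_rot: [0.091, 0.996, -0.0, 0.003]
contact_force: [5.0, -0.6, -1.0]
gripper_width: 27.2
grasp_force: 58.4
```

```bash
python3 - <<'E'
from h import *
p,d=shot('side')
c=cv2.resize(p[110:230,240:400],None,fx=5,fy=5,interpolation=cv2.INTER_CUBIC);cv2.imwrite('pics/side3.png',c[:,:,::-1])
E
```

```text
(no output)
```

View pics/side3.png

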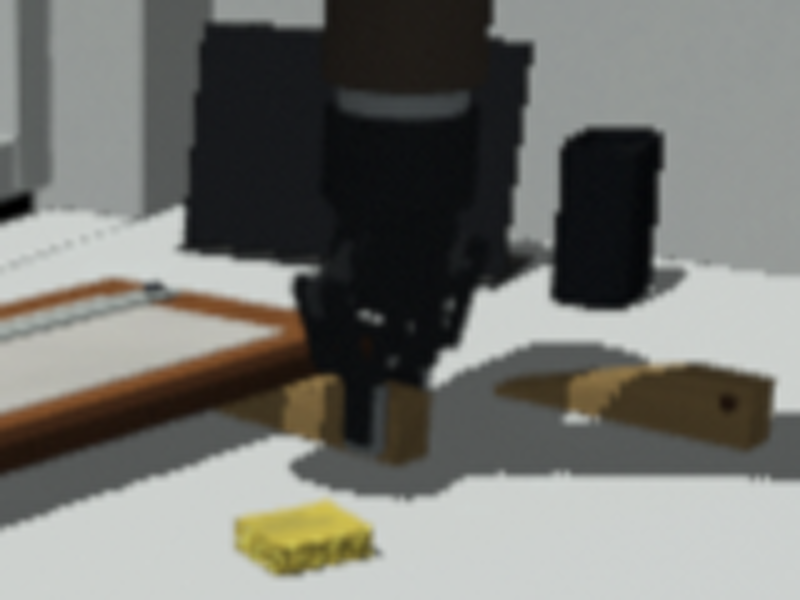

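The side crop shows the wedge held, its rear end now at about (430,460), the board still propped on the ramp. Tug 1 was about 11 mm; I go on.

Call:
{"method": "send_rows", "body": {"targets": [{"x":0.3,"y":0,"z":0,"ax":0,"ay":0,"az":0,"gripper":1},{"x":0.3,"y":0,"z":0,"ax":0,"ay":0,"az":0,"gripper":1},{"x":0.3,"y":0,"z":0,"ax":0,"ay":0,"az":0,"gripper":1},{"x":0.3,"y":0,"z":0,"ax":0,"ay":0,"az":0,"gripper":1},{"x":0,"y":0,"z":0,"ax":0,"ay":0,"az":0,"gripper":1}]}}

```text
clock: 5.62
position: [542.6, -188.9, 4.1]
ee_rot: [0.091, 0.996, -0.0, 0.003]
contact_force: [4.8, 0.1, -0.9]
gripper_width: 27.1
grasp_force: 58.5
```

Call:
{"method": "send_rows", "body": {"targets": [{"x":0,"y":0,"z":0,"ax":0,"ay":0,"az":0,"gripper":1},{"x":0,"y":0,"z":0,"ax":0,"ay":0,"az":0,"gripper":1},{"x":0,"y":0,"z":0,"ax":0,"ay":0,"az":0,"gripper":1},{"x":0,"y":0,"z":0,"ax":0,"ay":0,"az":0,"gripper":1},{"x":0,"y":0,"z":0,"ax":0,"ay":0,"az":0,"gripper":1}]}}

```text
clock: 6.03
position: [542.6, -188.9, 4.1]
ee_rot: [0.091, 0.996, -0.0, 0.002]
contact_force: [4.9, -1.2, -0.2]
gripper_width: 27.3
grasp_force: 58.5
```

Call:
{"method": "send_rows", "body": {"targets": [{"x":0.3,"y":0,"z":0,"ax":0,"ay":0,"az":0,"gripper":1},{"x":0.3,"y":0,"z":0,"ax":0,"ay":0,"az":0,"gripper":1},{"x":0.3,"y":0,"z":0,"ax":0,"ay":0,"az":0,"gripper":1},{"x":0.2,"y":0,"z":0,"ax":0,"ay":0,"az":0,"gripper":1},{"x":0,"y":0,"z":0,"ax":0,"ay":0,"az":0,"gripper":1}]}}

```text
clock: 6.45
position: [531.6, -187.0, 4.1]
ee_rot: [0.091, 0.996, -0.0, 0.002]
contact_force: [5.0, -0.6, -0.5]
gripper_width: 27.4
grasp_force: 58.6
```

Call:
{"method": "send_rows", "body": {"targets": [{"x":0,"y":0,"z":0,"ax":0,"ay":0,"az":0,"gripper":1},{"x":0,"y":0,"z":0,"ax":0,"ay":0,"az":0,"gripper":1},{"x":0,"y":0,"z":0,"ax":0,"ay":0,"az":0,"gripper":1},{"x":0,"y":0,"z":0,"ax":0,"ay":0,"az":0,"gripper":1},{"x":0,"y":0,"z":0,"ax":0,"ay":0,"az":0,"gripper":1}]}}

```text
clock: 6.87
position: [531.6, -187.0, 4.1]
ee_rot: [0.091, 0.996, -0.0, 0.002]
contact_force: [4.8, -0.2, 0.6]
gripper_width: 26.9
grasp_force: 58.6
```

```bash
python3 - <<'E'
from h import *
p,d=shot('side')
c=cv2.resize(p[110:230,240:400],None,fx=5,fy=5,interpolation=cv2.INTER_CUBIC);cv2.imwrite('pics/side4.png',c[:,:,::-1])
E
```

```text
(no output)
```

View pics/side4.png

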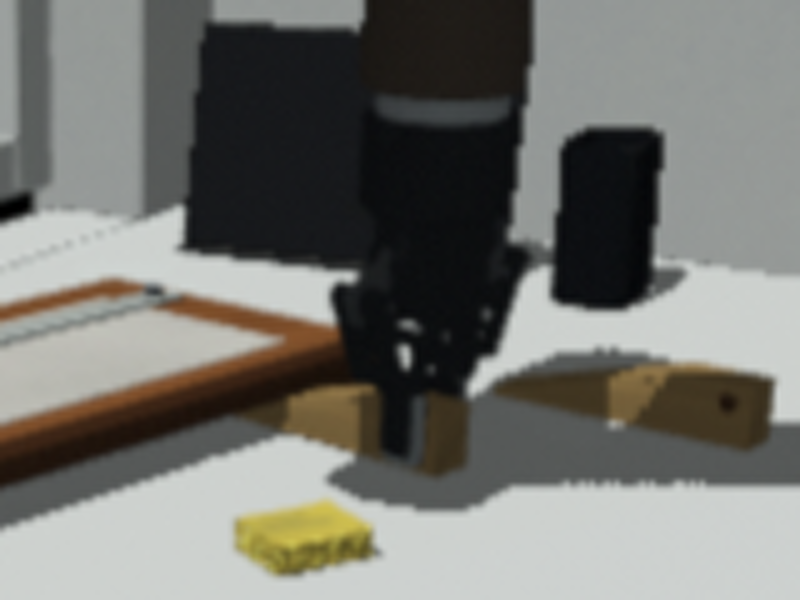

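The wedge is out about 34 mm and the board is lower but still on the ramp (edge meets it at about crop (280,410)). I continue with small tugs with rests until shut.

Call:
{"method": "send_rows", "body": {"targets": [{"x":0.3,"y":0,"z":0,"ax":0,"ay":0,"az":0,"gripper":1},{"x":0.3,"y":0,"z":0,"ax":0,"ay":0,"az":0,"gripper":1},{"x":0.3,"y":0,"z":0,"ax":0,"ay":0,"az":0,"gripper":1},{"x":0.3,"y":0,"z":0,"ax":0,"ay":0,"az":0,"gripper":1},{"x":0,"y":0,"z":0,"ax":0,"ay":0,"az":0,"gripper":1}]}}

```text
clock: 7.33
position: [519.5, -184.8, 4.1]
ee_rot: [0.091, 0.996, -0.0, 0.002]
contact_force: [4.3, -1.6, 0.6]
gripper_width: 27.3
grasp_force: 58.7
```

Call:
{"method": "send_rows", "body": {"targets": [{"x":0,"y":0,"z":0,"ax":0,"ay":0,"az":0,"gripper":1},{"x":0,"y":0,"z":0,"ax":0,"ay":0,"az":0,"gripper":1},{"x":0,"y":0,"z":0,"ax":0,"ay":0,"az":0,"gripper":1},{"x":0,"y":0,"z":0,"ax":0,"ay":0,"az":0,"gripper":1}]}}

```text
clock: 7.67
position: [519.5, -184.8, 4.1]
ee_rot: [0.091, 0.996, -0.0, 0.002]
contact_force: [5.1, -0.1, 1.0]
gripper_width: 27.5
grasp_force: 58.8
```

Call:
{"method": "send_rows", "body": {"targets": [{"x":0.3,"y":0,"z":0,"ax":0,"ay":0,"az":0,"gripper":1},{"x":0.3,"y":0,"z":0,"ax":0,"ay":0,"az":0,"gripper":1},{"x":0.3,"y":0,"z":0,"ax":0,"ay":0,"az":0,"gripper":1},{"x":0.3,"y":0,"z":0,"ax":0,"ay":0,"az":0,"gripper":1},{"x":0,"y":0,"z":0,"ax":0,"ay":0,"az":0,"gripper":1}]}}

```text
clock: 8.08
position: [507.6, -182.6, 4.1]
ee_rot: [0.091, 0.996, -0.0, 0.002]
contact_force: [5.4, 0.5, 1.9]
gripper_width: 27.5
grasp_force: 58.8
```

Call:
{"method": "send_rows", "body": {"targets": [{"x":0,"y":0,"z":0,"ax":0,"ay":0,"az":0,"gripper":1},{"x":0,"y":0,"z":0,"ax":0,"ay":0,"az":0,"gripper":1},{"x":0,"y":0,"z":0,"ax":0,"ay":0,"az":0,"gripper":1},{"x":0,"y":0,"z":0,"ax":0,"ay":0,"az":0,"gripper":1}]}}

```text
clock: 8.42
position: [507.6, -182.6, 4.1]
ee_rot: [0.091, 0.996, -0.0, 0.002]
contact_force: [4.8, -1.1, 2.3]
gripper_width: 27.2
grasp_force: 58.8
```

Call:
{"method": "send_rows", "body": {"targets": [{"x":0.3,"y":0,"z":0,"ax":0,"ay":0,"az":0,"gripper":1},{"x":0.3,"y":0,"z":0,"ax":0,"ay":0,"az":0,"gripper":1},{"x":0.3,"y":0,"z":0,"ax":0,"ay":0,"az":0,"gripper":1},{"x":0.3,"y":0,"z":0,"ax":0,"ay":0,"az":0,"gripper":1},{"x":0,"y":0,"z":0,"ax":0,"ay":0,"az":0,"gripper":1}]}}

```text
clock: 8.83
position: [493.9, -180.3, 4.0]
ee_rot: [0.091, 0.996, -0.0, 0.0]
contact_force: [1.4, 1.1, 6.2]
gripper_width: 27.3
grasp_force: 59.4
```

Call:
{"method": "send_rows", "body": {"targets": [{"x":0,"y":0,"z":0,"ax":0,"ay":0,"az":0,"gripper":1},{"x":0,"y":0,"z":0,"ax":0,"ay":0,"az":0,"gripper":1},{"x":0,"y":0,"z":0,"ax":0,"ay":0,"az":0,"gripper":1},{"x":0,"y":0,"z":0,"ax":0,"ay":0,"az":0,"gripper":1}]}}

```text
clock: 9.17
position: [493.9, -180.3, 4.0]
ee_rot: [0.091, 0.996, -0.0, 0.0]
contact_force: [1.7, -0.2, 6.8]
gripper_width: 27.4
grasp_force: 59.4
```

The pull force has dropped, so the board is shut at about 72 mm. Now I pull clear, about 45 mm more.

Call:
{"method": "send_rows", "body": {"targets": [{"x":0.4,"y":0,"z":0,"ax":0,"ay":0,"az":0,"gripper":1},{"x":0.4,"y":0,"z":0,"ax":0,"ay":0,"az":0,"gripper":1},{"x":0.4,"y":0,"z":0,"ax":0,"ay":0,"az":0,"gripper":1},{"x":0.3,"y":0,"z":0,"ax":0,"ay":0,"az":0,"gripper":1},{"x":0,"y":0,"z":0,"ax":0,"ay":0,"az":0,"gripper":1}]}}

```text
clock: 9.58
position: [479.0, -177.6, 4.0]
ee_rot: [0.091, 0.996, -0.0, 0.0]
contact_force: [1.2, 1.4, 6.7]
gripper_width: 27.3
grasp_force: 59.4
```

Call:
{"method": "send_rows", "body": {"targets": [{"x":0.4,"y":0,"z":0,"ax":0,"ay":0,"az":0,"gripper":1},{"x":0.4,"y":0,"z":0,"ax":0,"ay":0,"az":0,"gripper":1},{"x":0.4,"y":0,"z":0,"ax":0,"ay":0,"az":0,"gripper":1},{"x":0.3,"y":0,"z":0,"ax":0,"ay":0,"az":0,"gripper":1},{"x":0,"y":0,"z":0,"ax":0,"ay":0,"az":0,"gripper":1}]}}

```text
clock: 10.0
position: [464.3, -174.8, 4.0]
ee_rot: [0.091, 0.996, -0.0, 0.0]
contact_force: [2.7, -0.0, 7.2]
gripper_width: 27.3
grasp_force: 59.4
```

Call:
{"method": "send_rows", "body": {"targets": [{"x":0.4,"y":0,"z":0,"ax":0,"ay":0,"az":0,"gripper":1},{"x":0.4,"y":0,"z":0,"ax":0,"ay":0,"az":0,"gripper":1},{"x":0.4,"y":0,"z":0,"ax":0,"ay":0,"az":0,"gripper":1},{"x":0.3,"y":0,"z":0,"ax":0,"ay":0,"az":0,"gripper":1},{"x":0,"y":0,"z":0,"ax":0,"ay":0,"az":0,"gripper":1}]}}

```text
clock: 10.42
position: [449.6, -172.1, 4.0]
ee_rot: [0.091, 0.996, -0.0, 0.0]
contact_force: [1.6, 2.0, 7.7]
gripper_width: 27.2
grasp_force: 59.4
```

Call:
{"method": "send_rows", "body": {"targets": [{"x":0,"y":0,"z":0,"ax":0,"ay":0,"az":0,"gripper":0.2},{"x":0,"y":0,"z":0,"ax":0,"ay":0,"az":0,"gripper":0},{"x":0,"y":0,"z":0,"ax":0,"ay":0,"az":0,"gripper":-0.5},{"x":0,"y":0,"z":0,"ax":0,"ay":0,"az":0,"gripper":-0.8},{"x":0,"y":0,"z":0,"ax":0,"ay":0,"az":0,"gripper":-0.8}]}}

```text
clock: 10.83
position: [448.8, -172.1, 2.9]
ee_rot: [0.092, 0.996, 0.0, -0.001]
contact_force: [0.3, -0.2, -0.6]
gripper_width: 76.4
grasp_force: 0.0
```

Call:
{"method": "send_rows", "body": {"targets": [{"x":0,"y":0,"z":-1,"ax":0,"ay":0,"az":0,"gripper":-0.8},{"x":0,"y":0,"z":-2,"ax":0,"ay":0,"az":0,"gripper":-0.8},{"x":0,"y":0,"z":-4,"ax":0,"ay":0,"az":0,"gripper":-0.8},{"x":0,"y":0,"z":-4,"ax":0,"ay":0,"az":0,"gripper":-0.8},{"x":0,"y":0,"z":-4,"ax":0,"ay":0,"az":0,"gripper":-0.8}]}}

```text
clock: 11.25
position: [448.7, -172.1, 154.5]
ee_rot: [0.091, 0.996, -0.0, -0.001]
contact_force: [1.7, 0.1, -0.5]
gripper_width: 76.9
grasp_force: 0.0
```

Move the arm to the right, over towards its start, to free the view.

Call:
{"method": "send_rows", "body": {"targets": [{"x":0,"y":-2,"z":-3,"ax":0,"ay":0,"az":0,"gripper":-0.8},{"x":0.5,"y":-3.8,"z":-1,"ax":0,"ay":0,"az":0,"gripper":-0.8},{"x":0.5,"y":-4,"z":0,"ax":0,"ay":0,"az":0,"gripper":-0.8},{"x":0.5,"y":-4,"z":0,"ax":0,"ay":0,"az":0,"gripper":-0.8},{"x":0.5,"y":-4,"z":0,"ax":0,"ay":0,"az":0,"gripper":-0.8}]}}

```text
clock: 11.67
position: [396.7, -344.7, 193.6]
ee_rot: [0.091, 0.996, 0.0, 0.0]
contact_force: [0.8, 1.1, -0.7]
gripper_width: 76.6
grasp_force: 0.0
```

Call:
{"method": "send_rows", "body": {"targets": [{"x":0.5,"y":-4,"z":0,"ax":0,"ay":0,"az":0,"gripper":-0.8},{"x":0.5,"y":-4,"z":0,"ax":0,"ay":0,"az":0,"gripper":-0.8},{"x":0.5,"y":-4,"z":0,"ax":0,"ay":0,"az":0,"gripper":-0.8},{"x":0.5,"y":-2,"z":0,"ax":0,"ay":0,"az":0,"gripper":-0.8},{"x":0,"y":0,"z":0,"ax":0,"ay":0,"az":0,"gripper":-0.8}]}}

```text
clock: 12.08
position: [350.3, -480.6, 192.0]
ee_rot: [0.094, 0.996, 0.0, -0.001]
contact_force: [-0.0, -0.5, -0.0]
gripper_width: 76.8
grasp_force: 0.0
```

```bash
python3 - <<'E'
from h import *
p,d=shot('top');x0,y0=290,120
c=cv2.resize(p[120:270,290:490],None,fx=4,fy=4);cv2.imwrite('pics/top5.png',np.clip(c*1.5,0,255).astype(np.uint8)[:,:,::-1])
q,_=shot('side')
c=cv2.resize(q[110:230,240:400],None,fx=5,fy=5,interpolation=cv2.INTER_CUBIC);cv2.imwrite('pics/side5.png',c[:,:,::-1])
for t in('wedge_grip','spare_centre'):
    for b in arm.boxes_of('top',t): print(t,b)
print(arm.read_state()['position'])
pts=np.array([(u,v) for u in range(305,435,10) for v in (158,)])
dd=d[pts[:,1],pts[:,0]];print(np.round(world('top',pts,dd)[:,2]))
E
```

```text
wedge_grip {'rect': [249.5, 265.1, 71.4, 22.5], 'score': 0.94}
wedge_grip {'rect': [388.4, 187.8, 20.3, 69.6], 'score': 0.57}
wedge_grip {'rect': [151.1, 242.9, 71.4, 50.7], 'score': 0.56}
spare_centre {'rect': [453.1, 195.9, 23.0, 74.0], 'score': 0.91}
[ 352.5139432  -476.61715292  192.96116081]
[17. 28. 31. 28. 29. 29. 31. 28. 29. 27. 28. 30. 23.]
```

View pics/top5.png

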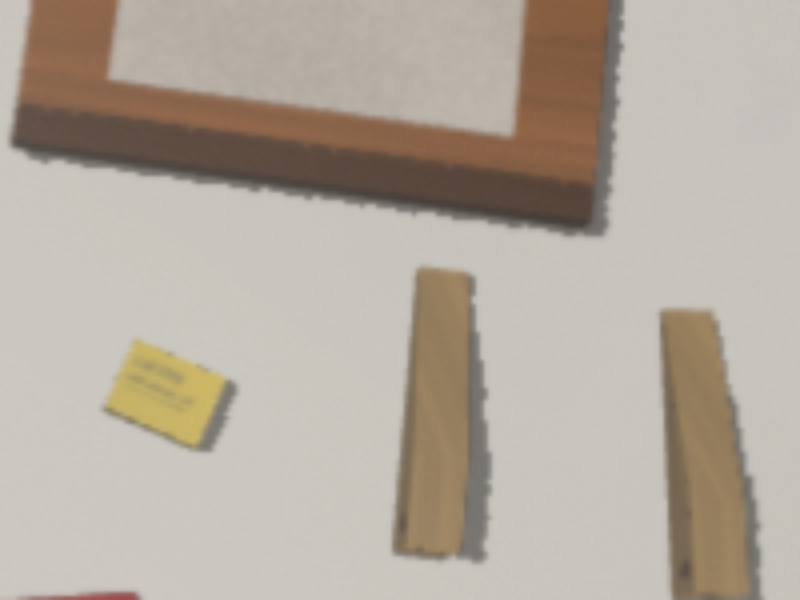

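View pics/side5.png

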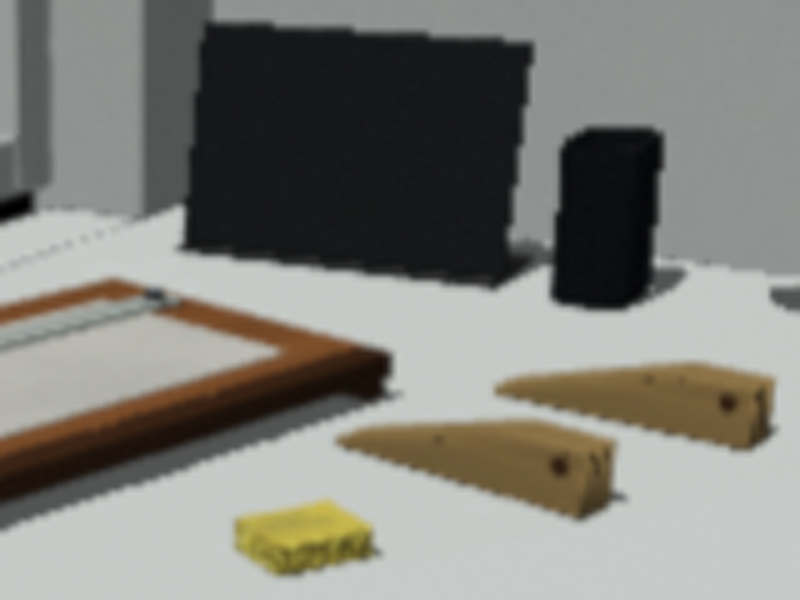

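The wedge lies flat at full-picture (398,223), its tip well clear of the board edge. The board is shut (top about 28 mm up) and the spare at (464,233) has not moved. I hand the job in.

```bash
python3 -c "
from bench import arm
print(arm.job_done())"
```

```text
the job is handed in; nothing more can be done
None
```

I worked the wedge out in small tugs until the board was shut and left it flat on the desk, clear of the board; the spare wedge was not moved, and the job is handed in (no verdict was returned).

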